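# Clamp a dictionary in the book press

### The arm

A 6-joint arm with a two-finger parallel gripper is mounted at the origin on the work surface. World frame = base frame: x ahead of the robot, y to its left, z up, the work surface at z = 0. Lengths are in m, angles in degrees, forces in N, time in s.
With the tool pointing down it reaches from about 0.35 to 0.875 m from the base axis. Payload 4.2 kg.
Tool frame: the origin (TCP) lies midway between the tips of the shut fingers; the grasp point (between the pads) lies 19 mm behind it; z points along the fingers, y is the line along which they close (so a half turn about z gives the same grasp; the last joint's range is limited). The gripper opens to 87 mm and grips with 3 to 60 N. Pads are 19 mm wide; open, the fingers measure 117 mm over their backs; the gripper's body (75 mm by 190 mm) begins 51 mm behind the grasp point.
Start: joints at [79.962, 22.042, 0.453, 0, -68.411, -14.817], TCP at [0.263, 0.567, 0.223] pointing down, gripper open.
Joint ranges: [-179.83, 179.83], [-69.29, 118.12], [-61.27, 80.66], [-181.25, 117.63], [-171.15, -9.14], [-177.46, 177.46]. Speed limits (degrees/s): [159.86, 159.86, 180, 180, 180, 180].

### API

Orientations are given as a 3x3 rotation matrix whose columns are the frame's x, y, z axes.
In Python, from station import r, cams gives the robot as it stands.
- The arm moves only by the tool play_rows, never from a script. Its argument "commands" is text: rows parted by semicolons, each of 6 numbers parted by spaces: the shift along the world's x, y, z normalised to -1 to 1, where 1 is 30 mm, then the turn, a rotation vector about the world's x, y, z normalised to -1 to 1, where 1 is 0.15 rad. A call has 1 to 20 rows; each row shifts and turns the commanded pose from where the row before left it; what a row does not reach is not made up. A row lasts 1/10 s, in which the tool goes at most 50 mm and 8.59 degrees, less where a joint would pass 70% of its speed; a pose out of reach is approached as far as the arm can. A call with a number of a shift or a turn outside -1 to 1 is refused whole. A call with a gripper value outside its range is refused whole. "grip" is the finger opening in mm, from 0 to 87, set as the call begins (left out, the last holds). The fingers move at their own pace and stop on an object; the grip force is fixed at half the most. Time passes only in rows, so rows that do not move let the fingers close. It gives the time, the measured TCP pose, the force, the opening and the grip force at its end, in the units of the state.
- r.sense(): the state, without advancing time (a new reading comes with each control period).
- cams.capture(name): name is "scene" or "top"; returns (picture, depth): 384x512x3 uint8, blue, green, red; 384x512 float32, m along the optical axis (not along the pixel's ray), 0 where there is no reading.
- cams.camera_info(name): a dict with "mtx" (3x3 intrinsics, pixels), "R" (3x3) and "t" (3): a world point X has camera coordinates R X + t. Camera axes: x right, y down, z forward; pixel columns grow to the right and rows downward; lengths in m; the calibration is good to about 2 mm. A picture is of the moment at which its call begins. camera_info takes no time and is no camera call.
- r.finish_job(): hands the job in; it is judged then, once.
The state is a dict: "time_s": time; "joints": joint angles; "joint_velocities": joint speeds; "effort": joint torques, N m; "tcp_pos": TCP position; "ee_rot": TCP orientation; "wrist_force": force on the tool from outside, world axes, zero at the start; "moment": the same for the moment, N m; "gripper_width": opening from 0.0 (shut) to 1.0 (fully open); "gripper_force": force on a finger pad.
Only numpy, scipy, OpenCV 4.12 (cv2) and the standard library are available. Lean on these libraries where they do the work, as an engineer would, in place of code of your own. Each camera call takes 0.05 s, during which the arm holds its last target. There are 200 camera calls.

### The job

Clamp the blue dictionary in the book press: push it fully home and square against the column, swing the orange cam lever clockwise until the brass lobe bears firmly on the book and holds it against the side fence, then screw the press plate down onto the book with the star handle (clockwise) until it stops tight. Leave the book clamped, and do not disturb the other things on the desk.

Things in the scene. Friction and masses are not known exactly. Their poses are not given: they have to be found in the camera images.
- press: Small book press fixed to the desk. Origin on the desk below the screw's axis; x points into the press to the green column, y to the aluminium side fence, z up. Wooden bed: top 14 mm above the desk, x -190 to +85, y -125 to +80 mm.
- stop_face (a point): Middle of the green column's face (the back stop), x = +40 mm in the press's frame, 34 mm above the desk. Column 110 mm wide (y -55 to +55), 45 mm deep, 120 mm tall; its bridge, 40 mm wide at z 98 to 120 mm, reaches out to a boss 48 mm across round the screw.
- fence_face (a point): Middle of the side fence's inner face, y = +58 mm in the press's frame; fence x -130 to +20 mm, 12 mm thick, top 44 mm above the desk.
- platen: Aluminium press plate under the bridge, 108 x 90 x 12 mm, x -70 to +38, y -45 to +45 in the press's frame; origin on the screw's axis, on its underside. It does not turn. The screw drives it down 4 mm per rad, from 72 mm above the desk at handle = 0; it meets the book (top at 54 mm) at handle about 4.5 rad.
- handle (a joint): Turn of the three-armed star handle, rad, growing clockwise from above (screws the plate down). Arms 55 mm long from the axis, 12 wide, 18 tall, 120 degrees apart; at value h the red arm points at angle -h in the press's frame. Friction 0.15 N m: stays where left; on the book it stiffens fast and stops. Tight = driven hard against that stop with 0.3 N m or more (7 N at 45 mm).
- handle_hub (a point): Middle of the star handle's hub (30 mm across) on the screw's axis, half-way up the arms; 165 mm above the desk at handle = 0, 4 mm lower per rad.
- cam: Eccentric cam with an orange lever 60 mm long from the pivot, 12 wide, z 43 to 67 mm above the desk. Origin on the pivot, 15 mm above the desk; the lever points along the cam's own -y. It turns about z only, from yaw 0 (or a little clockwise) in the press's frame clockwise to -2.7 rad at most; friction 0.16 N m, stays where left.
- lobe_center (a point): Centre of the brass lobe, a disc 52 mm across and 26 mm tall under the lever, at (0, -14, 14) mm in the cam's frame. It swings towards the book (+y of the press) as the cam is turned clockwise; with the book against the fence it bears on it at a cam yaw of about -1.9 rad and then stiffens. Shoving the book over takes 8 to 10 N at 45 mm along the lever; bearing firmly, 12 N or more.
- cam_pivot (a point): Point on the cam's pivot axis half-way up the lever, 55 mm above the desk; x = -55, y = -88.5 mm in the press's frame.
- book_center (a point): Centre of the loose blue hardback dictionary lying on the bed, 170 x 116 x 40 mm (x, y, z), 0.6 kg; its x points roughly to the column. It starts drawn out of the press by 30 to 70 mm; fully home its centre is at x = -45, y = 0 mm in the press's frame, 34 mm above the desk.
- book: The same dictionary; origin at the centre of its underside.
- cup: Bystander, loose: white tea cup, 76 mm across, 75 mm tall; origin at its underside.
- jar: Bystander, loose: glass jar with green cap, 64 mm across, 85 mm tall; origin at its underside.
- can: Bystander, loose: blue can, 60 mm across, 110 mm tall; origin at its underside.
- pencup: Bystander, loose: grey pen pot with pens, 72 mm across, 130 mm tall with the pens; origin at its underside.
- clock: Bystander, loose: red desk clock, 45 x 70 mm, 75 mm tall; origin at its underside.
- stapler: Bystander, loose: blue stapler, 130 mm long along its x, 34 mm wide, 45 mm tall; origin at its underside.
- tape: Bystander, loose: roll of brown packing tape lying flat, 100 mm across, 48 mm tall; origin at its underside.
Mind the look-alikes: they are no part of the job. Leave any black, grey or pink look-alike of the book alone.

How it is judged:
By the outcome, as a careful person would: the job done as asked, in the order asked, and still so for the second after the job is handed in, with the robot touching nothing.
It also fails if it takes over 61 s, if anything falls off the work surface, if the arm or the gripper's body presses on something with over 40 N, if the wrist force passes 120 N, or if a joint passes its speed limit or range.

## Working session

There is one attempt and no reset: what is moved stays moved. The work goes in short steps, Python scripts to look and compute and a tool call to move; the robot and the scene stay as the last step left them, time stands still between calls to the robot, and variables do not carry over. Pictures are saved under pics/ and viewed, at most 10 in all, crops included, and the job is handed in when it is done.

Besides the shell and the picture viewer there is one more tool, called after "Call:" as a command line: name --argument value ..., lists and objects as JSON in quotes. play_rows: Moves the arm, as the interface text tells. Scaled input: -1 to 1 covers 30 mm each way for a shift and 0.15 rad each way for a turn. Its arguments: {"type":"object","properties":{"commands":{"type":"string"},"grip":{"type":"number"}},"required":["commands"]}

```bash
mkdir -p pics; ls; python3 - <<'E'
from station import r,cams
import cv2,numpy as np
for n in("scene","top"):
    p,d=cams.capture(n); cv2.imwrite(f"pics/{n}0.png",p); np.save(f"pics/{n}0.npy",d)
    i=cams.camera_info(n); print(n,i["mtx"].round(1).tolist(),i["R"].round(3).tolist(),i["t"].round(3).tolist())
print(r.sense())
E
```

```text
pics
scene [[408.3, 0.0, 264.7], [0.0, 408.3, 188.3], [0.0, 0.0, 1.0]] [[0.195, 0.981, 0.001], [0.751, -0.149, -0.644], [-0.631, 0.126, -0.765]] [0.028, -0.359, 1.655]
top [[460.3, 0.0, 261.5], [0.0, 460.3, 194.0], [0.0, 0.0, 1.0]] [[0.017, -1.0, 0.011], [-0.993, -0.018, -0.118], [0.118, -0.009, -0.993]] [-0.139, 0.563, 1.609]
{'time_s': 0.1, 'joints': array([ 7.99624472e+01,  2.20864975e+01,  3.86951648e-01, -2.60202830e-02,
       -6.84104359e+01, -1.48169652e+01]), 'joint_velocities': array([ 0.07790296, -0.09894037,  0.0845836 ,  0.13673327,  0.03537125,
       -0.018322  ]), 'effort': array([-2.91588703e-04, -3.91688991e+01,  1.87934697e+01,  4.23198760e+00,
        1.34534060e-02, -7.03266232e-05]), 'tcp_pos': array([0.26244766, 0.56663005, 0.22156118]), 'ee_rot': array([[ 9.07307563e-01, -4.20466911e-01, -7.50373253e-04],
       [-4.20467572e-01, -9.07305748e-01, -1.81652723e-03],
       [ 8.29716260e-05,  1.96365651e-03, -9.99998069e-01]]), 'wrist_force': array([0.22913557, 0.17186267, 0.56752518]), 'moment': array([0.02086885, 0.01417533, 0.00071926]), 'gripper_force': 0.0, 'gripper_width': 1.0024333191260397}
```

View pics/top0.png

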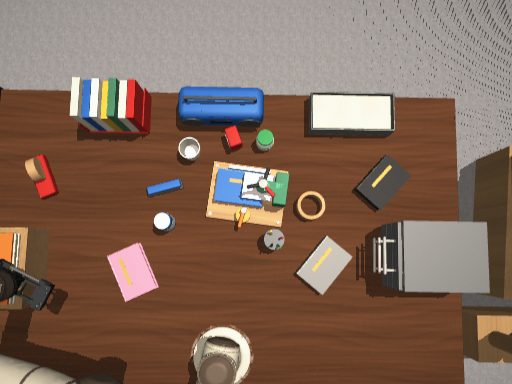

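View pics/scene0.png

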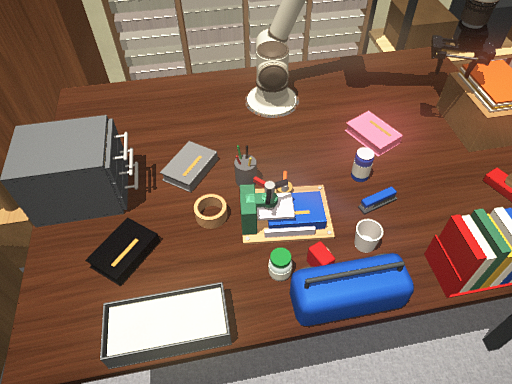

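The top view shows the press at about (250,195). The green column is on the right at (281,188), the book is drawn out to the left at (232,187), and the cam lever is at (241,217). Next I'll crop in and measure.

```bash
cat > h.py <<'E'
import cv2,numpy as np
from station import r,cams
I={n:cams.camera_info(n) for n in("scene","top")}
def ray(n,uv,z):
    i=I[n];uv=np.atleast_2d(uv).astype(float)
    d=np.c_[uv,np.ones(len(uv))]@np.linalg.inv(i["mtx"]).T@i["R"]
    c=-i["R"].T@i["t"]
    return c+d*((z-c[2])/d[:,2])[:,None]
def cloud(n,d):
    i=I[n];v,u=np.mgrid[:384,:512]
    P=np.stack([u,v,np.ones_like(u)],-1)@np.linalg.inv(i["mtx"]).T*d[...,None]
    return (P-i["t"])@i["R"]
def crop(n,p,x0,y0,w,h,f,name):
    cv2.imwrite(f"pics/{name}.png",cv2.resize(p[y0:y0+h,x0:x0+w],None,fx=f,fy=f,interpolation=cv2.INTER_CUBIC))
E
python3 - <<'E'
from h import *
p=cv2.imread("pics/top0.png");q=cv2.imread("pics/scene0.png")
a=cv2.resize(p[152:262,196:306],(600,600),interpolation=cv2.INTER_CUBIC)
cv2.imwrite("pics/c_top.png",a)
cv2.imwrite("pics/c_scn.png",cv2.resize(q[160:260,225:345],(720,600),interpolation=cv2.INTER_CUBIC))
h=cv2.cvtColor(p,cv2.COLOR_BGR2HSV)
C=cloud("top",np.load("pics/top0.npy"))
bed=(abs(C[...,2]-.014)<.008); bed[:152]=0;bed[240:]=0;bed[:,:200]=0;bed[:,300:]=0
sel=cv2.inRange(h,(8,60,140),(25,200,255))>0
m=((sel)&(C[...,2]<.03)); m[:152]=0;m[232:]=0;m[:,:200]=0;m[:,295:]=0
k=cv2.connectedComponentsWithStats(m.astype(np.uint8))[2];print(k[1:][k[1:,4]>20])
pts=np.argwhere(m)[:,::-1].astype(np.float32)
W=ray("top",pts,.014)[:,:2].astype(np.float32)
R=cv2.minAreaRect(W);print("bed",R,cv2.boxPoints(R))
for nm,lo,hi in(("green",(60,80,40),(90,255,255)),("orange",(8,180,180),(22,255,255)),("red",(0,150,100),(6,255,255)),("blue",(100,130,80),(125,255,255))):
    mm=cv2.inRange(h,lo,hi);mm[:152]=0;mm[232:]=0;mm[:,:205]=0;mm[:,292:]=0
    v=np.argwhere(mm)[:,::-1];X=C[mm>0]
    print(nm,len(v),v.min(0),v.max(0),np.median(X,0).round(3),np.percentile(X,[5,95],axis=0).round(3).tolist())
E
```

```text
[[206 161  60  60 784]
 [269 169  20   8  72]
 [263 201   9   4  21]
 [246 206  38  21 521]]
bed ((0.5692462921142578, -0.07683342695236206), (0.2738909423351288, 0.20692843198776245), 83.12599182128906) [[ 0.45013526 -0.20041123]
 [ 0.6555763  -0.22517776]
 [ 0.68835735  0.04674438]
 [ 0.4829163   0.07151091]]
green 500 [257 173] [288 206] [ 0.574 -0.187  0.119] [[0.523, -0.211, 0.111], [0.622, -0.133, 0.125]]
orange 21 [238 213] [243 226] [ 0.47  -0.056  0.064] [[0.449, -0.066, 0.061], [0.49, -0.049, 0.071]]
red 43 [265 187] [274 196] [ 0.56  -0.155  0.169] [[0.546, -0.166, 0.123], [0.574, -0.142, 0.174]]
blue 890 [215 169] [261 206] [ 0.576 -0.018  0.053] [[0.531, -0.103, 0.046], [0.641, 0.028, 0.059]]
```

View pics/c_top.png

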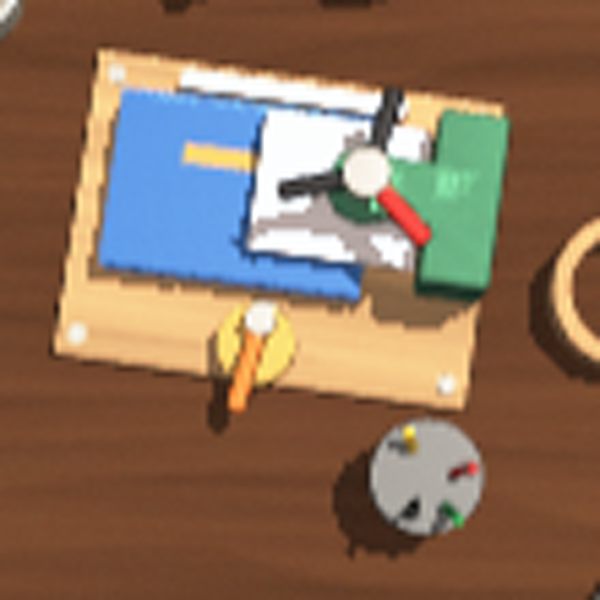

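View pics/c_scn.png

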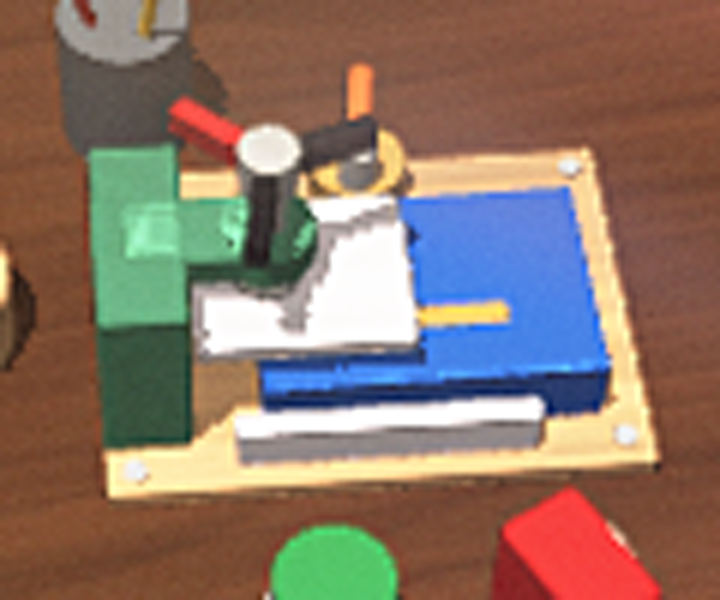

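The press is clearly resolved: bed corners in the crop are (100,50), (505,105), (465,408) and (55,350). The book's left end runs (125,90)–(100,265). The lever runs from (260,318) to (238,408), the hub is at (365,172) with its red arm tip at (428,240), and the pen pot is at (427,477). I'll turn these into press-frame positions.

```bash
cat >> h.py <<'E'
ex=np.array([-.1197,-.9928]);ey=np.array([.9928,-.1197]);O=np.array([.5853,-.1316])
def tp(X): X=np.atleast_2d(X)[:,:2]-O; return np.c_[X@ex,X@ey]*1000
def tw(x,y): return O+ex*x/1000+ey*y/1000
def blue(p):
    h=cv2.cvtColor(p,cv2.COLOR_BGR2HSV);m=cv2.inRange(h,(100,130,80),(125,255,255));m[:155]=0;m[225:]=0;m[:,:205]=0;m[:,275:]=0
    v=np.argwhere(m)[:,::-1];return tp(ray("top",v,.054))
E
python3 - <<'E'
from h import *
p=cv2.imread("pics/top0.png")
f=lambda x,y:(196+(x+.5)*110/600-.5,152+(y+.5)*110/600-.5)
for n,c,z in(("hub",(365,172),.174),("redtip",(428,240),.172),("blk1",(282,190),.172),("blk2",(395,92),.172),("leverpiv",(260,318),.067),("levertip",(238,408),.067),("pot",(427,477),.09),
 ("bookNL",(125,90),.054),("bookFL",(100,265),.054),("bookFR",(360,298),.054),("colFR",(480,292),.12),("colFL",(415,285),.12),("colTL",(445,112),.12)):
    print(n,tp(ray("top",f(*c),z)).round(0))
for n,c,z in(("can",(164,222),.11),("clock",(233,137),.07),("jar",(265,140),.085),("cup",(189,148),.075),("tape",(311,206),.048),("stapler",(164,187),.045)):
    print(n,tp(ray("top",c,z)).round(0))
print("targets start",tw(-215,-2),"home",tw(-130,-2))
B=blue(p);print(np.percentile(B,[1,2,50,98,99],axis=0).round(0).tolist())
E
```

```text
hub [[-1. -1.]]
redtip [[ 42. -36.]]
blk1 [[-49. -18.]]
blk2 [[10. 50.]]
leverpiv [[-55. -88.]]
levertip [[ -61. -147.]]
pot [[  63. -174.]]
bookNL [[-164.   48.]]
bookFL [[-163.  -67.]]
bookFR [[  6. -65.]]
colFR [[ 79. -57.]]
colFL [[ 39. -59.]]
colTL [[43. 51.]]
can [[-312. -168.]]
clock [[-128.  163.]]
jar [[-14. 165.]]
cup [[-275.  101.]]
tape [[179. -40.]]
stapler [[-346.  -44.]]
targets start [0.6090499 0.0820914] home [ 0.5988754 -0.0022966]
[[-163.0, -65.0], [-162.0, -65.0], [-113.0, -23.0], [-8.0, 46.0], [-1.0, 47.0]]
```

Call:
play_rows --commands ".627 -.915 0 0 0 -.466;.627 -.915 0 0 0 -.466;.627 -.915 0 0 0 -.466;.627 -.915 0 0 0 -.466;.627 -.915 0 0 0 -.466;.627 -.915 0 0 0 -.466;.627 -.915 0 0 0 -.466;.627 -.915 0 0 0 -.466;.627 -.915 0 0 0 -.466;.627 -.915 0 0 0 -.466;.627 -.915 0 0 0 -.466;.627 -.915 0 0 0 -.466;.627 -.915 0 0 0 -.466;.627 -.915 0 0 0 -.466;.627 -.915 0 0 0 -.466;.627 -.915 0 0 0 -.466;.627 -.915 0 0 0 -.466;.627 -.915 0 0 0 -.466" --grip 60

```text
time_s: 1.9
tcp_pos: [0.6016, 0.0717, 0.222]
ee_rot: [[-0.124, -0.992, -0.001], [-0.992, 0.124, -0.0], [0.0, 0.001, -1.0]]
wrist_force: [0.0, 0.6, 0.2]
gripper_width: 0.689
gripper_force: 0.0
```

Call:
play_rows --commands "0 0 -1 0 0 0;0 0 -1 0 0 0;0 0 -1 0 0 0;0 0 -1 0 0 0;0 0 -1 0 0 0;0 0 -.8 0 0 0;0 0 -.6 0 0 0;0 0 0 0 0 0"

```text
time_s: 2.7
tcp_pos: [0.5988, 0.0722, 0.0272]
ee_rot: [[-0.122, -0.993, -0.007], [-0.993, 0.122, -0.002], [0.003, 0.007, -1.0]]
wrist_force: [0.3, 0.5, 0.6]
gripper_width: 0.688
gripper_force: 0.0
```

```bash
python3 - <<'E'
from h import *
s=r.sense();print(s["tcp_pos"],tp(s["tcp_pos"]),s["wrist_force"])
print(tw(-139.5,-9))
E
```

```text
[0.59876058 0.0722039  0.02721369] [[-203.94774515  -11.03166743]] [0.29476049 0.47326847 0.57888209]
[0.59306295 0.0079729 ]
```

Call:
play_rows --commands "-.04 -.331 0 0 0 0;-.04 -.331 0 0 0 0;-.04 -.331 0 0 0 0;-.04 -.331 0 0 0 0;-.04 -.331 0 0 0 0;-.02 -.166 0 0 0 0;-.02 -.166 0 0 0 0;0 0 0 0 0 0"

```text
time_s: 3.5
tcp_pos: [0.5951, 0.0131, 0.0316]
ee_rot: [[-0.121, -0.993, 0.003], [-0.993, 0.121, 0.001], [-0.001, -0.003, -1.0]]
wrist_force: [1.9, 2.6, 1.3]
gripper_width: 0.688
gripper_force: 1.1
```

Call:
play_rows --commands "-.01 -.1 0 0 0 0;-.01 -.1 0 0 0 0;-.01 -.1 0 0 0 0"

```text
time_s: 3.8
tcp_pos: [0.595, 0.009, 0.0317]
ee_rot: [[-0.121, -0.993, 0.006], [-0.993, 0.121, 0.007], [-0.007, -0.005, -1.0]]
wrist_force: [-2.6, 30.1, 5.8]
gripper_width: 0.69
gripper_force: 14.7
```

Call:
play_rows --commands "-.01 -.066 0 0 0 0;-.01 -.066 0 0 0 0;0 0 0 0 0 0"

```text
time_s: 4.1
tcp_pos: [0.595, 0.009, 0.0317]
ee_rot: [[-0.12, -0.993, 0.008], [-0.993, 0.12, 0.01], [-0.011, -0.006, -1.0]]
wrist_force: [-1.2, 34.1, 4.7]
gripper_width: 0.686
gripper_force: 16.6
```

Call:
play_rows --commands ".05 .4 0 0 0 0;.06 .5 0 0 0 0;0 0 1 0 0 0;0 0 1 0 0 0;0 0 1 0 0 0;0 0 1 0 0 0;0 0 1 0 0 0;0 0 1 0 0 0;-.81 -.63 .5 0 0 0;-.81 -.63 .5 0 0 0;-.81 -.63 0 -.07 -.56 0;-.81 -.63 0 -.07 -.56 0;-.81 -.63 0 0 0 0;-.81 -.63 0 0 0 0;0 0 0 0 0 0" --grip 0

```text
time_s: 5.6
tcp_pos: [0.4461, -0.0881, 0.2401]
ee_rot: [[-0.124, -0.979, 0.164], [-0.992, 0.122, -0.022], [0.001, -0.166, -0.986]]
wrist_force: [0.8, -0.6, 0.1]
gripper_width: 0.008
gripper_force: 0.0
```

```bash
python3 - <<'E'
from h import *
p,d=cams.capture("top");cv2.imwrite("pics/t1.png",p)
q,d=cams.capture("scene");cv2.imwrite("pics/s1.png",q)
crop("scene",q,225,140,120,120,5,"c_s1")
s=r.sense();print(s["tcp_pos"],tp(s["tcp_pos"]),s["ee_rot"].round(3))
B=blue(p);print(np.percentile(B,[1,2,50,98,99],axis=0).round(0).tolist())
E
```

```text
[ 0.44936911 -0.08677674  0.24058913] [[ -28.22960004 -140.31753247]] [[-0.122 -0.978  0.167]
 [-0.992  0.12  -0.022]
 [ 0.001 -0.168 -0.986]]
[[-128.0, -65.0], [-128.0, -64.0], [-100.0, -14.0], [32.0, 46.0], [35.0, 48.0]]
```

View pics/c_s1.png

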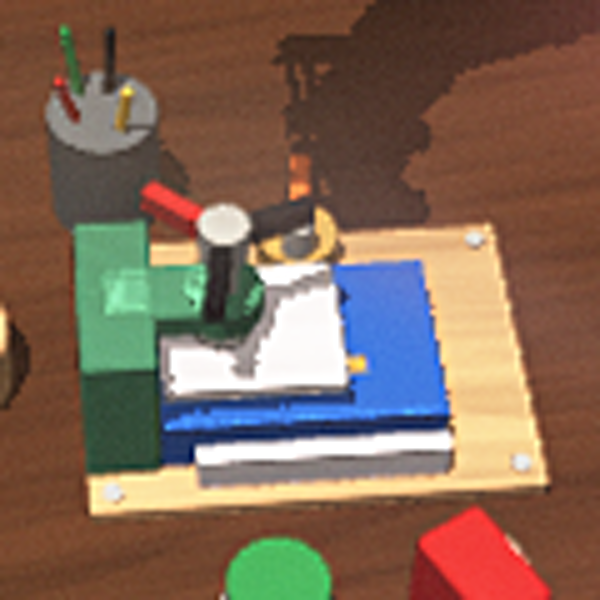

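The book is home: in the crop its end lies against the column at (165,430), with a gap to the fence still open. Next I'll lower the closed fingers beside the lever.

Call:
play_rows --commands "0 0 -1 0 0 0;0 0 -1 0 0 0;0 0 -1 0 0 0;0 0 -1 0 0 0;0 0 -1 0 0 0;0 0 -.9 0 0 0;0 0 -.3 0 0 0;0 0 0 0 0 0"

```text
time_s: 6.5
tcp_pos: [0.4493, -0.086, 0.0523]
ee_rot: [[-0.12, -0.979, 0.162], [-0.993, 0.118, -0.022], [0.003, -0.163, -0.987]]
wrist_force: [0.4, -0.1, 0.9]
gripper_width: 0.0
gripper_force: 0.0
```

```bash
cat >> h.py <<'E'
def st():
    s=r.sense();f=s["wrist_force"];print("t",s["time_s"],"p",tp(s["tcp_pos"]).round(1),"z",round(s["tcp_pos"][2]*1000,1),"F press",(f[:2]@ex).round(1),(f[:2]@ey).round(1),f[2].round(1))
def row(dx,dy): v=(ex*dx+ey*dy)/30; return "%.3f %.3f"%tuple(v)
E
python3 - <<'E'
from h import *
st()
# arc: finger centre follows lever contact at 45 mm, block modelled half-thickness g
import math
prev=tp(r.sense()["tcp_pos"])[0]
for k in range(-5,125,10):
    a=math.radians(-90-k);g=6+11
    q=np.array([-55,-88.5])+46*np.array([math.cos(a),math.sin(a)])-g*np.array([math.cos(a-math.pi/2),math.sin(a-math.pi/2)])
    print(k,q.round(1),row(*(q-prev)));prev=q
E
```

```text
t 6.5 p [[ -29.  -140.5]] z 52.3 F press 0.0 0.4 0.9
-5 [ -34.1 -132.8] 0.274 0.136
5 [ -42.1 -135.8] -0.066 0.277
15 [ -50.5 -137.3] -0.017 0.284
25 [ -59.  -137.4] 0.033 0.283
35 [ -67.5 -135.9] 0.081 0.273
45 [ -75.5 -133. ] 0.128 0.255
55 [ -82.9 -128.8] 0.170 0.229
65 [ -89.5 -123.3] 0.207 0.196
75 [ -95.  -116.8] 0.238 0.157
85 [ -99.3 -109.4] 0.261 0.113
95 [-102.3 -101.4] 0.277 0.066
105 [-103.8  -93. ] 0.284 0.017
115 [-103.9  -84.5] 0.283 -0.033
```

Call:
play_rows --commands ".274 .136 0 0 0 0;-.066 .277 0 0 0 0;-.017 .284 0 0 0 0;.033 .283 0 0 0 0;.081 .273 0 0 0 0;.128 .255 0 0 0 0;.17 .229 0 0 0 0;.207 .196 0 0 0 0;.238 .157 0 0 0 0;0 0 0 0 0 0"

```text
time_s: 7.5
tcp_pos: [0.4834, -0.022, 0.0547]
ee_rot: [[-0.12, -0.978, 0.169], [-0.993, 0.118, -0.02], [-0.001, -0.171, -0.985]]
wrist_force: [-1.5, 0.6, -0.5]
gripper_width: 0.002
gripper_force: 0.3
```

```bash
python3 - <<'E'
from h import *
st()
p,d=cams.capture("top");cv2.imwrite("pics/t2.png",p)
q,d=cams.capture("scene");cv2.imwrite("pics/s2.png",q)
a=cv2.resize(p[152:262,196:306],(400,400));b=cv2.resize(q[140:260,225:345],(400,400))
cv2.imwrite("pics/c2.png",np.hstack([a,b]))
E
```

```text
t 7.5 p [[ -96.6 -114.3]] z 54.7 F press -0.5 -1.5 -0.5
```

View pics/c2.png

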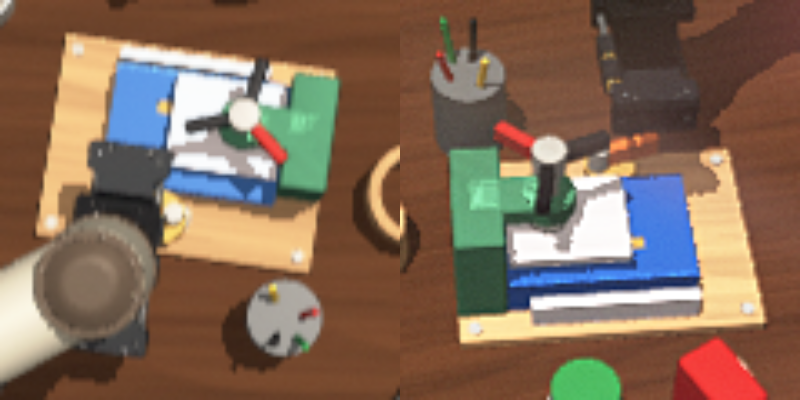

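The lever has swung to about 75°, at right picture (630,145), with the finger behind it. I'll keep going.

Call:
play_rows --commands ".261 .113 0 0 0 0;.277 .066 0 0 0 0;0 0 0 0 0 0"

```text
time_s: 7.9
tcp_pos: [0.497, -0.0184, 0.0539]
ee_rot: [[-0.122, -0.979, 0.164], [-0.993, 0.12, -0.022], [0.002, -0.166, -0.986]]
wrist_force: [-3.0, -1.8, -1.1]
gripper_width: 0.004
gripper_force: 1.6
```

Call:
play_rows --commands ".14 .01 0 0 0 0;.14 .0 0 0 0 0;0 0 0 0 0 0"

```text
time_s: 8.2
tcp_pos: [0.5037, -0.0185, 0.0537]
ee_rot: [[-0.123, -0.979, 0.162], [-0.992, 0.121, -0.023], [0.003, -0.164, -0.987]]
wrist_force: [-6.1, -2.1, 1.9]
gripper_width: 0.002
gripper_force: 3.1
```

```bash
python3 -c "
from h import *
st()"
```

```text
t 8.2 p [[-102.5  -94.5]] z 53.7 F press 2.8 -5.8 1.9
```

Call:
play_rows --commands ".1 .0 0 0 0 0;.1 .0 0 0 0 0;0 0 0 0 0 0"

```text
time_s: 8.5
tcp_pos: [0.5086, -0.0189, 0.0533]
ee_rot: [[-0.123, -0.979, 0.16], [-0.992, 0.121, -0.023], [0.003, -0.162, -0.987]]
wrist_force: [-8.6, -1.0, 1.8]
gripper_width: 0.009
gripper_force: 3.6
```

Call:
play_rows --commands ".1 -.01 0 0 0 0;.1 -.01 0 0 0 0;0 0 0 0 0 0"

```text
time_s: 8.8
tcp_pos: [0.5112, -0.0197, 0.053]
ee_rot: [[-0.125, -0.98, 0.154], [-0.992, 0.122, -0.025], [0.005, -0.156, -0.988]]
wrist_force: [-20.2, 5.3, 13.5]
gripper_width: 0.002
gripper_force: 10.2
```

```bash
python3 -c "
from h import *
st()"
```

```text
t 8.8 p [[-102.2  -87. ]] z 53.0 F press -2.8 -20.6 13.5
```

```bash
python3 - <<'E'
from h import *
st()
p,d=cams.capture("top");cv2.imwrite("pics/t3.png",p)
q,d=cams.capture("scene");cv2.imwrite("pics/s3.png",q)
a=cv2.resize(p[152:262,196:306],(400,400));b=cv2.resize(q[160:240,245:325],(400,400),interpolation=cv2.INTER_CUBIC)
cv2.imwrite("pics/c3.png",np.hstack([a,b]))
B=blue(p);print(np.percentile(B,[1,2,50,98,99],axis=0).round(0).tolist())
E
```

```text
t 8.8 p [[-102.2  -87. ]] z 53.0 F press -2.8 -20.6 13.5
[[-128.0, -59.0], [-127.0, -59.0], [-81.0, 15.0], [34.0, 54.0], [36.0, 55.0]]
```

View pics/c3.png

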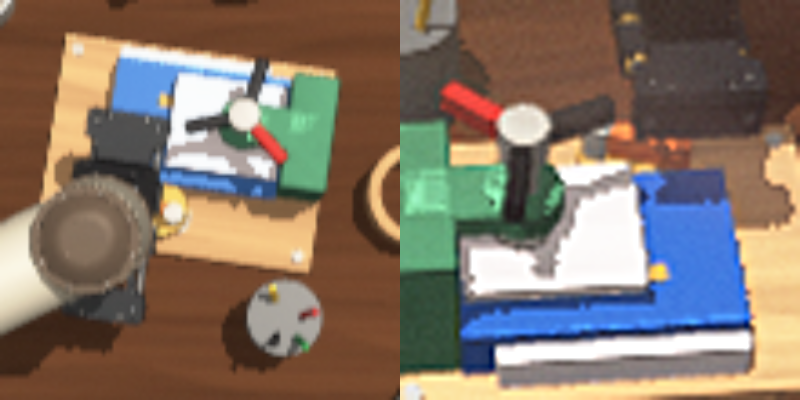

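The book now lies against the fence (right picture, long edge at (600,335)) and the lever is bearing on it. I'll give it one small firm nudge, then retreat and lift.

Call:
play_rows --commands ".06 -.01 0 0 0 0;0 0 0 0 0 0"

```text
time_s: 9.1
tcp_pos: [0.5113, -0.02, 0.0529]
ee_rot: [[-0.125, -0.981, 0.151], [-0.992, 0.123, -0.025], [0.006, -0.153, -0.988]]
wrist_force: [-25.6, 10.2, 17.5]
gripper_width: 0.006
gripper_force: 13.6
```

Call:
play_rows --commands "-.3 .04 0 0 0 0;-.5 .06 0 0 0 0;0 0 1 0 0 0;0 0 1 0 0 0;0 0 1 0 0 0;0 0 1 0 0 0;0 0 1 0 0 0;0 0 1 .07 .56 0;0 0 0 .07 .56 0;0 0 0 0 0 0"

```text
time_s: 10.1
tcp_pos: [0.5001, -0.0147, 0.2364]
ee_rot: [[-0.122, -0.993, 0.007], [-0.993, 0.122, 0.002], [-0.003, -0.007, -1.0]]
wrist_force: [-0.2, 0.4, -0.2]
gripper_width: 0.005
gripper_force: 0.0
```

```bash
python3 - <<'E'
from h import *
import math
st()
p,d=cams.capture("top");h=cv2.cvtColor(p,cv2.COLOR_BGR2HSV)
m=cv2.inRange(h,(8,180,150),(22,255,255));m[:190]=0;m[235:]=0;m[:,:215]=0;m[:,255:]=0
v=np.argwhere(m)[:,::-1]; print("lever",len(v),tp(ray("top",v,.067)).mean(0) if len(v) else 0)
h0=.64; g=6+12
for h in np.arange(h0-.35,h0+5,.2):
    a=-h-2*math.pi/3*2 # arm list: red -h, -h-120, -h-240
    # pushing side: behind the arm = counterclockwise side
    q=44*np.array([math.cos(a),math.sin(a)])+g*np.array([-math.sin(a),math.cos(a)])
    if h<h0: print("start arm83",q.round(1))
    a=-h-2*math.pi/3
    q=44*np.array([math.cos(a),math.sin(a)])+g*np.array([-math.sin(a),math.cos(a)])
    if h<h0: print("start arm-157",q.round(1))
E
```

```text
t 10.1 p [[-105.9  -98.6]] z 236.4 F press -0.4 -0.3 -0.2
lever 13 [-75.35111513 -84.47113174]
start arm83 [-27.7  38.6]
start arm-157 [-19.6 -43.3]
start arm83 [-19.5  43.4]
start arm-157 [-27.8 -38.5]
```

```bash
cat >> h.py <<'E'
def arc(p,th,n,step,R=48,dz=0):
    import math;o=[]
    for k in range(1,n+1):
        a=math.radians(th-step*k);q=R*np.array([math.cos(a),math.sin(a)])
        o.append(row(*(q-p))+" %.2f 0 0 0"%dz);p=q
    print(";".join(o))
E
python3 - <<'E'
from h import *
p=tp(r.sense()["tcp_pos"])[0]
print("approach/4",row(*((np.array([-12,-50])-p)/4)))
arc(np.array([-12,-48.]),256,13,10,dz=-.03)
E
```

```text
approach/4 0.324 -0.822
0.167 0.232 -0.03 0 0 0;0.163 0.226 -0.03 0 0 0;0.200 0.194 -0.03 0 0 0;0.231 0.156 -0.03 0 0 0;0.255 0.114 -0.03 0 0 0;0.270 0.068 -0.03 0 0 0;0.278 0.020 -0.03 0 0 0;0.277 -0.029 -0.03 0 0 0;0.268 -0.076 -0.03 0 0 0;0.251 -0.122 -0.03 0 0 0;0.226 -0.163 -0.03 0 0 0;0.194 -0.200 -0.03 0 0 0;0.156 -0.231 -0.03 0 0 0
```

Call:
play_rows --commands ".324 -.822 0 0 0 0;.324 -.822 0 0 0 0;.324 -.822 0 0 0 0;.324 -.822 0 0 0 0;0 0 0 0 0 0;0 0 -1 0 0 0;0 0 -1 0 0 0;0 0 -1 0 0 0;0 0 0 0 0 0"

```text
time_s: 11.05
tcp_pos: [0.531, -0.1135, 0.1403]
ee_rot: [[-0.121, -0.993, -0.009], [-0.993, 0.121, 0.0], [0.001, 0.009, -1.0]]
wrist_force: [-0.6, 0.3, -0.1]
gripper_width: 0.005
gripper_force: 0.0
```

```bash
python3 - <<'E'
from h import *
st()
p=tp(r.sense()["tcp_pos"])[0]
arc(p,256,14,10,dz=-.03)
E
```

```text
t 11.05 p [[-11.5 -56.1]] z 140.3 F press -0.2 -0.6 -0.1
0.436 0.217 -0.03 0 0 0;0.163 0.226 -0.03 0 0 0;0.200 0.194 -0.03 0 0 0;0.231 0.156 -0.03 0 0 0;0.255 0.114 -0.03 0 0 0;0.270 0.068 -0.03 0 0 0;0.278 0.020 -0.03 0 0 0;0.277 -0.029 -0.03 0 0 0;0.268 -0.076 -0.03 0 0 0;0.251 -0.122 -0.03 0 0 0;0.226 -0.163 -0.03 0 0 0;0.194 -0.200 -0.03 0 0 0;0.156 -0.231 -0.03 0 0 0;0.114 -0.255 -0.03 0 0 0
```

Call:
play_rows --commands ".436 .217 0 0 0 0;.163 .226 0 0 0 0;.2 .194 0 0 0 0;.231 .156 0 0 0 0;.255 .114 0 0 0 0;.27 .068 0 0 0 0;.278 .02 0 0 0 0"

```text
time_s: 11.75
tcp_pos: [0.5888, -0.0842, 0.1439]
ee_rot: [[-0.122, -0.993, -0.004], [-0.993, 0.122, 0.0], [0.0, 0.004, -1.0]]
wrist_force: [-5.0, -0.1, 0.1]
gripper_width: 0.002
gripper_force: 2.0
```

```bash
python3 - <<'E'
from h import *
st()
p=tp(r.sense()["tcp_pos"])[0]
th=np.degrees(np.arctan2(p[1],p[0]));print(th,np.hypot(*p))
arc(p,th,12,10)
E
```

```text
t 11.75 p [[-47.5  -2.2]] z 143.9 F press 0.7 -4.9 0.1
-177.37816488356137 47.50193641229453
0.276 -0.028 0.00 0 0 0;0.263 -0.092 0.00 0 0 0;0.243 -0.136 0.00 0 0 0;0.216 -0.176 0.00 0 0 0;0.182 -0.211 0.00 0 0 0;0.143 -0.240 0.00 0 0 0;0.099 -0.261 0.00 0 0 0;0.052 -0.274 0.00 0 0 0;0.004 -0.279 0.00 0 0 0;-0.045 -0.275 0.00 0 0 0;-0.092 -0.263 0.00 0 0 0;-0.136 -0.243 0.00 0 0 0
```

Call:
play_rows --commands ".276 -.028 -.02 0 0 0;.263 -.092 -.02 0 0 0;.243 -.136 -.02 0 0 0;.216 -.176 -.02 0 0 0;.182 -.211 -.02 0 0 0;.143 -.24 -.02 0 0 0;.099 -.261 -.02 0 0 0;.052 -.274 -.02 0 0 0;.004 -.279 -.02 0 0 0;-.045 -.275 -.02 0 0 0;-.092 -.263 -.02 0 0 0"

```text
time_s: 12.85
tcp_pos: [0.6309, -0.152, 0.1384]
ee_rot: [[-0.121, -0.993, 0.003], [-0.993, 0.121, -0.0], [-0.0, -0.003, -1.0]]
wrist_force: [0.8, 4.0, 0.1]
gripper_width: 0.006
gripper_force: 1.6
```

```bash
python3 - <<'E'
from h import *
st()
p=tp(r.sense()["tcp_pos"])[0]
th=np.degrees(np.arctan2(p[1],p[0]));print(th,np.hypot(*p))
arc(p,th,12,10)
E
```

```text
t 12.85 p [[14.8 47.7]] z 138.4 F press -4.1 0.3 0.1
72.74804157338548 49.91611098846646
-0.194 -0.218 0.00 0 0 0;-0.176 -0.216 0.00 0 0 0;-0.211 -0.183 0.00 0 0 0;-0.239 -0.143 0.00 0 0 0;-0.261 -0.099 0.00 0 0 0;-0.274 -0.053 0.00 0 0 0;-0.279 -0.004 0.00 0 0 0;-0.275 0.044 0.00 0 0 0;-0.263 0.091 0.00 0 0 0;-0.244 0.136 0.00 0 0 0;-0.216 0.176 0.00 0 0 0;-0.183 0.211 0.00 0 0 0
```

Call:
play_rows --commands "-.194 -.218 -.02 0 0 0;-.176 -.216 -.02 0 0 0;-.211 -.183 -.02 0 0 0;-.239 -.143 -.02 0 0 0;-.261 -.099 -.02 0 0 0;-.274 -.053 -.02 0 0 0"

```text
time_s: 13.45
tcp_pos: [0.5898, -0.1793, 0.1349]
ee_rot: [[-0.121, -0.993, 0.003], [-0.993, 0.121, -0.001], [0.0, -0.003, -1.0]]
wrist_force: [4.6, 1.3, -0.2]
gripper_width: 0.006
gripper_force: 2.1
```

```bash
python3 - <<'E'
from h import *
st()
p=tp(r.sense()["tcp_pos"])[0]
th=np.degrees(np.arctan2(p[1],p[0]));print(th,np.hypot(*p))
arc(p,th,10,4)
E
```

```text
t 13.45 p [[46.8 10.2]] z 134.9 F press -1.8 4.4 -0.2
12.257236052920767 47.87251947278279
-0.111 -0.011 0.00 0 0 0;-0.112 0.001 0.00 0 0 0;-0.111 0.009 0.00 0 0 0;-0.110 0.017 0.00 0 0 0;-0.109 0.024 0.00 0 0 0;-0.107 0.032 0.00 0 0 0;-0.105 0.039 0.00 0 0 0;-0.102 0.047 0.00 0 0 0;-0.098 0.053 0.00 0 0 0;-0.094 0.060 0.00 0 0 0
```

Call:
play_rows --commands "-.111 -.011 0 0 0 0;-.112 0 0 0 0 0;-.111 .009 0 0 0 0;0 0 0 0 0 0"

```text
time_s: 13.85
tcp_pos: [0.5832, -0.179, 0.135]
ee_rot: [[-0.12, -0.993, 0.01], [-0.993, 0.12, -0.001], [0.0, -0.01, -1.0]]
wrist_force: [10.3, 0.1, -4.4]
gripper_width: 0.006
gripper_force: 4.9
```

Call:
play_rows --commands "-.11 .017 0 0 0 0;-.109 .024 0 0 0 0;0 0 0 0 0 0"

```text
time_s: 14.15
tcp_pos: [0.5815, -0.1784, 0.1353]
ee_rot: [[-0.12, -0.993, 0.021], [-0.993, 0.12, -0.003], [0.0, -0.021, -1.0]]
wrist_force: [19.9, -3.7, -11.8]
gripper_width: 0.003
gripper_force: 9.8
```

```bash
python3 - <<'E'
from h import *
st()
p=tp(r.sense()["tcp_pos"])[0]
th=np.degrees(np.arctan2(p[1],p[0]));print(th,np.hypot(*p))
arc(p,th,10,4)
E
```

```text
t 14.15 p [[46.9  1.8]] z 135.3 F press 1.3 20.2 -11.8
2.1936129507232076 46.95976757437759
-0.114 -0.022 0.00 0 0 0;-0.110 0.021 0.00 0 0 0;-0.108 0.028 0.00 0 0 0;-0.106 0.036 0.00 0 0 0;-0.103 0.043 0.00 0 0 0;-0.100 0.050 0.00 0 0 0;-0.096 0.057 0.00 0 0 0;-0.092 0.064 0.00 0 0 0;-0.087 0.070 0.00 0 0 0;-0.082 0.076 0.00 0 0 0
```

Call:
play_rows --commands "-.1 .01 0 0 0 0;-.06 .01 0 0 0 0;0 0 0 0 0 0;0 0 0 0 0 0"

```text
time_s: 14.55
tcp_pos: [0.5805, -0.1781, 0.1358]
ee_rot: [[-0.119, -0.992, 0.029], [-0.993, 0.119, -0.004], [0.0, -0.029, -1.0]]
wrist_force: [27.5, -5.5, -15.2]
gripper_width: 0.007
gripper_force: 14.9
```

Call:
play_rows --commands ".25 .0 0 0 0 0;.25 0 0 0 0 0;0 0 1 0 0 0;0 0 1 0 0 0;0 0 1 0 0 0;0 0 1 0 0 0;-1 1 0 0 0 0;-1 1 0 0 0 0;-1 1 0 0 0 0;-1 1 0 0 0 0;-1 1 0 0 0 0;-1 1 0 0 0 0;-1 1 0 0 0 0;-1 1 0 0 0 0;0 0 0 0 0 0"

```text
time_s: 16.05
tcp_pos: [0.3388, 0.0639, 0.254]
ee_rot: [[-0.113, -0.994, -0.003], [-0.994, 0.113, -0.001], [0.002, 0.002, -1.0]]
wrist_force: [0.8, -0.5, 0.3]
gripper_width: 0.002
gripper_force: 0.0
```

```bash
python3 - <<'E'
from h import *
st()
p,d=cams.capture("top");cv2.imwrite("pics/t4.png",p)
q,d=cams.capture("scene");cv2.imwrite("pics/s4.png",q)
a=cv2.resize(p[152:262,196:306],(400,400),interpolation=cv2.INTER_CUBIC);b=cv2.resize(q[140:260,225:345],(400,400),interpolation=cv2.INTER_CUBIC)
cv2.imwrite("pics/c4.png",np.hstack([a,b]))
B=blue(p);print(np.percentile(B,[1,2,50,98,99],axis=0).round(0).tolist())
h=cv2.cvtColor(p,cv2.COLOR_BGR2HSV)
m=cv2.inRange(h,(8,180,150),(22,255,255));m[:190]=0;m[235:]=0;m[:,:215]=0;m[:,255:]=0
v=np.argwhere(m)[:,::-1]; print("lever",len(v),tp(ray("top",v,.067)).mean(0))
E
```

```text
t 16.05 p [[-164.6 -268.1]] z 254.0 F press 0.4 0.8 0.3
[[-128.0, -59.0], [-128.0, -59.0], [-93.0, -15.0], [30.0, 53.0], [34.0, 54.0]]
lever 27 [-90.75345006 -78.61411609]
```

View pics/c4.png

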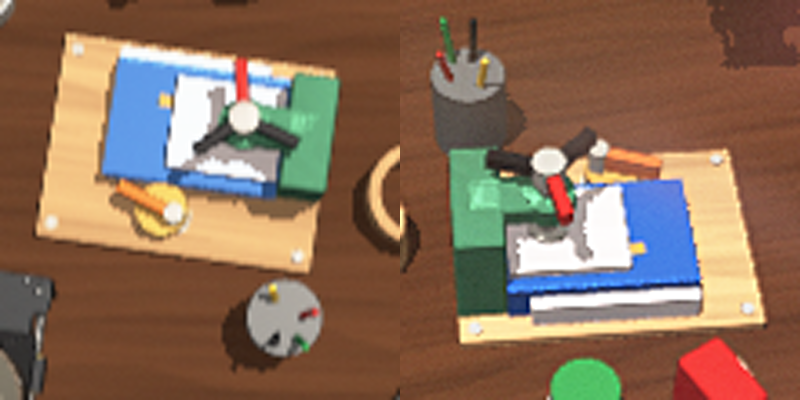

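The final view shows the book against the column and the fence. The lever points at about 164° (yaw about -1.85), the red arm has turned to about -4.6 rad, and the plate is down on the book. The other items near the press, including the pen pot and clock, have not moved.

```bash
python3 -c "
from station import r
print(r.finish_job())"
```

```text
the job is handed in; nothing more can be done
None
```

I clamped the dictionary and handed the job in at about 16 s, with no verdict returned. The book is home against the column and fence, the cam bears at about 25 N on the lever, and the plate is screwed down at about 27 N on a handle arm. The final close-up showed nothing else near the press disturbed.

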